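# Free the jammed rinse basket and stand it to dry

### The arm

A 7-joint arm with a two-finger parallel gripper is mounted at the origin on the work surface. World frame = base frame: x ahead of the robot, y to its left, z up, the work surface at z = 0. Lengths are in mm, angles in rad, forces in N, time in s.
With the tool pointing down it reaches from about 400 to 875 mm from the base axis. Payload 6.5 kg.
Tool frame: the origin (TCP) lies between the finger pads; the fingertips stand 17 mm ahead of it and the grasp point (between the pads) lies 2 mm behind it; z points along the fingers, y is the line along which they close (so a half turn about z gives the same grasp; the last joint's range is limited). The gripper opens to 88 mm and grips with 3 to 60 N. Pads are 18 mm wide; open, the fingers measure 123 mm over their backs; the gripper's body (75 mm by 187 mm) begins 45 mm behind the grasp point.
Start: joints at [-1.22, 0.536, -0.004, 1.538, 0.003, 1.067, -0.071], TCP at [263.138, 594.347, 223.216] pointing down, gripper open.
Joint ranges: [-2.7, 2.7], [-0.37, 2.16], [-1.27, 1.26], [0.24, 2.4], [-1.31, 4.45], [0.19, 1.91], [-2.76, 2.76]. Speed limits (rad/s): [2.39, 2.39, 3.14, 3.14, 3.14, 3.14, 3.14].

### API

Orientations are given as a unit quaternion [w, x, y, z].
In Python, from workcell import robot gives the robot as it stands.
- The arm moves only by the shell command python3 -m inch 'ROWS' [FORCE]. ROWS is JSON, a list of rows, each an object with "xyz": the shift along the tool's x, y, z in m, a list of three; "turn": the turn about the tool's z in degrees; "hand": the opening, from -1 (shut) to 1 (fully open). A call has 1 to 5 rows; each row shifts and turns the commanded pose from where the row before left it, along the tool's axes as they then stand; what a row does not reach is not made up. A row lasts 1/12 s, in which the tool goes at most 41.7 mm and 7.16 degrees, less where a joint would pass 70% of its speed; a pose out of reach is approached as far as the arm can. A call is refused whole if a number of a shift passes 0.0417 or a number of a turn 7.16, either way. A call with a gripper value outside its range is refused whole. The fingers move at their own pace and stop on an object; FORCE is the grip in N (left out, the last holds). Time passes only in rows, so rows that do not move let the fingers close. It gives the time, the measured TCP pose, the force, the opening and the grip force at its end, in the units of the state.
- robot.sense(): the state, without advancing time (a new reading comes with each control period).
- robot.get_image(name): name is "scene" or "top"; returns (picture, depth): 400x640x3 uint8, red, green, blue; 400x640 float32, mm along the optical axis (not along the pixel's ray), 0 where there is no reading.
- robot.camera_info(name): a dict with "camera_matrix" (3x3 intrinsics, pixels), "R" (3x3) and "t" (3): a world point X has camera coordinates R X + t. Camera axes: x right, y down, z forward; pixel columns grow to the right and rows downward; lengths in mm; the calibration is good to about 2 mm. A picture is of the moment at which its call begins. camera_info takes no time and is no camera call.
- robot.sign_off(): hands the job in; it is judged then, once.
The state is a dict: "time": time; "qpos": joint angles; "dq": joint speeds; "joint_torque": joint torques, N m; "position": TCP position; "orientation": TCP orientation; "force": force on the tool from outside, world axes, zero at the start; "wrist_torque": the same for the moment, N m; "opening": finger opening in mm; "finger_force": force on a finger pad.
Only numpy, scipy, OpenCV 4.12 (cv2) and the standard library are available. Lean on these libraries where they do the work, as an engineer would, in place of code of your own. Each camera call takes 0.05 s, during which the arm holds its last target. There are 200 camera calls.

### The job

A steel rinse basket is jammed inside the rinse cup of one of the two tilted stands, its ears caught under the cup's clips. Grip the basket by its rim, twist it until its ears are out from under the clips, draw it out of the cup, and set it down gently (lowered in the grip, not dropped), upright and wholly on the cork drying slab. Leave the jar, spray bottle and brush where they are.

Things in the scene. Friction and masses are not known exactly. Their poses are not given: they have to be found in the camera images.
- basket: Loose steel rinse basket, open top, 112 mm tall, about 220 g, jammed in the white cup of 'stand'. Origin: centre of its underside; z points out of its mouth. Body diameter 80 mm at the foot (flat underside, radius 40 mm), 83 mm at z = 80 mm; above that a thick collar, and two ears at +y and -y (see basket_rim, basket_ear).
- basket_rim (a point): Centre of the basket's mouth, level with the collar's top edge (basket z = 112 mm). The collar, from basket z = 82 to 112 mm, has outer diameter 100 mm and inner diameter 82 mm: a 9 mm wall to pinch with one finger inside and one outside. Seated, the collar starts 8 mm above the cup's edge and ends 38 mm above it.
- basket_ear (a point): Tip of the basket's +y ear, 63 mm from the axis, basket z = 79 mm. Each of the two ears (+y and -y) is a flat tab 12 mm wide, 6 mm thick (basket z = 76 to 82 mm), sticking out from the body below the collar.
- stand: Fixed dark steel stand (base plate 170 x 120 mm) holding a white plastic cup that leans 30 degrees from vertical, mouth towards the robot. Frame is the cup's: origin at the centre of its underside, 55 mm above the table; z along its axis out of the mouth; x to the high, far side of the mouth; y sideways. The seated basket's origin lies at z = 5 mm on this axis.
- cup_mouth (a point): Centre of the mouth of the cup in 'stand' (stand z = 79 mm). Cup 79 mm tall, outer diameter 99 mm, inner diameter 92 mm, floor 5 mm thick. The basket has about 4 mm of play all round and, once its ears are clear of the clips, draws out freely along the cup's z.
- clip (a point): Inner lower edge of the stand's +y clip (53 mm from the axis, stand z = 87 mm); its twin is at -y. Steel, 14 mm wide, out to 75 mm, top at stand z = 93 mm. Each presses about 4 N on an ear and gives only 3 mm: no straight pull frees it. Turn the basket either way about its axis, 25 to 35 degrees, to clear both (up to 1 N m; it starts within 5 degrees of the stand's y).
- spare_stand: A second, identical stand with clips and an empty white cup; not needed. Same frame as 'stand'. Which stand is on which place varies.
- slab: Fixed square cork drying slab, 170 x 170 mm, 10 mm thick, lying flat. Origin: centre of its underside (table level); its top is at z = 10 mm; x and y along its sides.
- jar: Bystander: closed glass jar, 68 mm diameter, 85 mm tall, upright. Origin at the centre of its underside.
- spray: Bystander: blue spray bottle with clear cap, 48 mm diameter, 170 mm tall, upright. Origin at the centre of its underside.
- brush: Bystander: flat paint brush 170 mm long, lying along its x axis. Origin under its middle.

How it is judged:
By the outcome, as a careful person would: the job done as asked, in the order asked, and still so for the second after the job is handed in, with the robot touching nothing.
It also fails if it takes over 48 s, if anything falls off the work surface, if the arm or the gripper's body presses on something with over 40 N, if the wrist force passes 120 N, or if a joint passes its speed limit or range.

## Working session

There is one attempt and no reset: what is moved stays moved. The work goes in short steps, Python scripts to look and compute and a shell command to move; the robot and the scene stay as the last step left them, time stands still between calls to the robot, and variables do not carry over. Pictures are saved under pics/ and viewed, at most 12 in all, crops included, and the job is handed in when it is done.

```bash
ls; mkdir -p pics; python3 - <<'E'
from workcell import robot
import cv2,numpy as np
for n in("scene","top"):
    p,d=robot.get_image(n); cv2.imwrite(f"pics/{n}0.png",p[:,:,::-1]); np.save(f"pics/{n}0.npy",d)
    c=robot.camera_info(n);print(n,np.round(c["camera_matrix"],1).tolist(),np.round(c["R"],4).tolist(),np.round(c["t"],1).tolist())
print(robot.sense())
E
```

```text
pics
scene [[461.7, 0.0, 313.8], [0.0, 461.7, 198.6], [0.0, 0.0, 1.0]] [[-0.1986, 0.9801, -0.0069], [0.8282, 0.164, -0.5359], [-0.524, -0.1121, -0.8443]] [179.0, -482.4, 1723.1]
top [[476.6, 0.0, 318.3], [0.0, 476.6, 196.2], [0.0, 0.0, 1.0]] [[-0.0097, -0.9997, 0.0204], [-0.9974, 0.0083, -0.0719], [0.0717, -0.021, -0.9972]] [-62.1, 659.8, 1266.7]
{'time': 0.1, 'qpos': array([-1.22020764,  0.5370874 , -0.00440434,  1.53874481,  0.00259731,
        1.06730852, -0.07117527]), 'dq': array([-0.0004768 , -0.00109315, -0.00020073, -0.0013858 , -0.00111122,
       -0.00098712,  0.00143232]), 'joint_torque': array([ 1.39504664e-03, -5.72082138e+01,  9.92847718e-01, -2.52228659e+01,
       -5.62841969e-02,  1.35034250e-02,  5.43733472e-05]), 'position': array([262.93875175, 593.82239075, 222.44048905]), 'orientation': array([-9.57353441e-05,  2.06857089e-01,  9.78370865e-01, -7.65302416e-04]), 'force': array([ 0.05794788,  0.03054478, -0.36801929]), 'wrist_torque': array([-0.00985154,  0.04231241, -0.00700506]), 'finger_force': 0.0, 'opening': 88.31211174573068}
```

View pics/scene0.png

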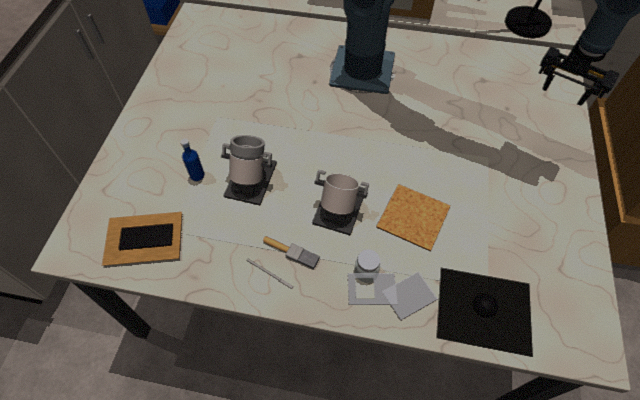

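View pics/top0.png

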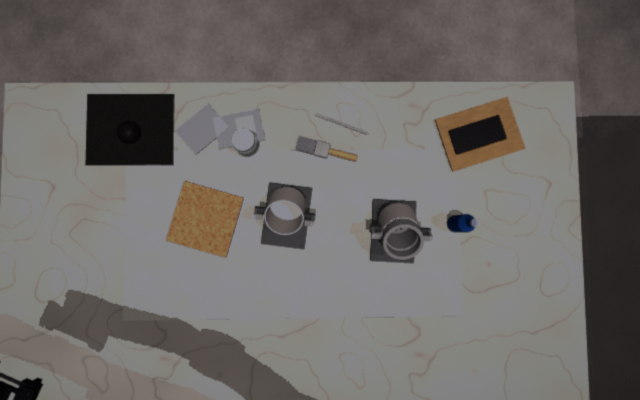

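The basket is in the right-hand stand of the top view (collar at about (402,237)). The spare stand is at (287,212) and the slab at (205,218). Next I'll measure all three.

```bash
cat > h.py <<'E'
import numpy as np,cv2
from workcell import robot
def cloud(n,d):
    c=robot.camera_info(n);K=np.array(c["camera_matrix"]);R=np.array(c["R"]);t=np.array(c["t"])
    v,u=np.indices(d.shape);P=np.stack([(u-K[0,2])/K[0,0]*d,(v-K[1,2])/K[1,1]*d,d],-1)
    return (P-t)@R
def ray(n,uv,z):
    c=robot.camera_info(n);K=np.array(c["camera_matrix"]);R=np.array(c["R"]);t=np.array(c["t"])
    o=-R.T@t;r=R.T@np.linalg.inv(K)@np.array([uv[0],uv[1],1.]);return o+r*(z-o[2])/r[2]
def proj(n,X):
    c=robot.camera_info(n);x=np.array(c["camera_matrix"])@(np.array(c["R"])@X+np.array(c["t"]));return x[:2]/x[2]
E
python3 - <<'E'
from h import *
p=cv2.imread("pics/top0.png");d=np.load("pics/top0.npy");P=cloud("top",d)
hsv=cv2.cvtColor(p,cv2.COLOR_BGR2HSV)
print("table z",np.median(P[280:310,200:300,2]))
m=cv2.inRange(hsv,(8,100,80),(25,255,255));m[:170]=0;m[270:]=0;m[:,260:]=0
c=max(cv2.findContours(m,0,2)[0],key=cv2.contourArea);b=cv2.boxPoints(cv2.minAreaRect(c))
q=np.array([ray("top",x,10) for x in b]);print("slab",q.mean(0),np.round(q,0).tolist())
# base plates
for x0,x1 in((255,322),(360,425)):
    s=(np.abs(P[...,2]-8)<14)&(hsv[...,2]<75);s[:,:x0]=0;s[:,x1:]=0;s[:175]=0;s[270:]=0
    c=max(cv2.findContours(s.astype(np.uint8),0,2)[0],key=cv2.contourArea);r=cv2.minAreaRect(np.vstack([k for k in cv2.findContours(s.astype(np.uint8),0,2)[0] if cv2.contourArea(k)>15]))
    q=np.array([ray("top",x,6) for x in cv2.boxPoints(r)]);print("base",r,q.mean(0),np.round(q,0).tolist())
x0,y0=345,180;cr=p[y0:275,x0:455]
cr=cv2.resize(cv2.convertScaleAbs(cr,alpha=1.5),None,fx=6,fy=6,interpolation=cv2.INTER_CUBIC);cv2.imwrite("pics/crop1.png",cr)
Z=P[205:265:4,365:440:4,2];print(np.round(Z).astype(int))
E
```

```text
table z 0.542409421392605
slab [602.27604011 241.6916358   10.        ] [[546.0, 345.0, 10.0], [707.0, 300.0, 10.0], [658.0, 138.0, 10.0], [498.0, 185.0, 10.0]]
base ((283.2846374511719, 214.7230987548828), (50.358097076416016, 61.39719009399414), 7.125016689300537) [610.86197943  27.76393055   6.        ] [[537.0, 106.0, 6.0], [703.0, 86.0, 6.0], [685.0, -52.0, 6.0], [518.0, -29.0, 6.0]]
base ((390.3811340332031, 230.27963256835938), (47.45371627807617, 61.85441589355469), 2.2457425594329834) [ 565.56362886 -265.29022371    6.        ] [[484.0, -195.0, 6.0], [653.0, -205.0, 6.0], [647.0, -336.0, 6.0], [478.0, -325.0, 6.0]]
[[  -2    6   13    6   16    8   82   88   89   91   88   15   13    5
     5    6    2    1    1]
 [  -2    1    8    9   15   83   95  106  106  112  105   97    9   -2
    -1   -3   -2    5    0]
 [   3    4   11 1312   74   98  111  121  127  130  125  120  100   -1
     0    5    0   -3   -1]
 [  -2    0   10   15   84  103  127  134  143  145  148  142  131    2
     3    1    3   -1    5]
 [   0    0    9   17   91  121  137  153  163  167  166  165  152  
[... 332 characters left out ...]
 [   1   -1  130  135    8  163   71   66   58   65   66   83  103  128
   161  136  136    1    0]
 [   2    6   10   14   13  160   99 1312   76   83   82   93  112  125
   156  131  132    3   -2]
 [  -3    1   11   12   12  151  115  100   96   92   97  113  119  132
   158   -2    4    1   -2]
 [   1   -2   10   10    9  146  136  111  107  109  112  116  126  147
   149    5   -2    2   -2]
 [   3    0   12   14   14   11  140  133  123  119  124  131  141  142
    -1    2    2    5    4]
 [  -2    0   12   12   11   10   15  135  136  141  134  138   12   -3
     4    1    3    1    8]
 [  -1    3   -5    4    9    8    9   13   13   12   14   19   11    5
    -2    3    1    7    0]]
```

View pics/crop1.png

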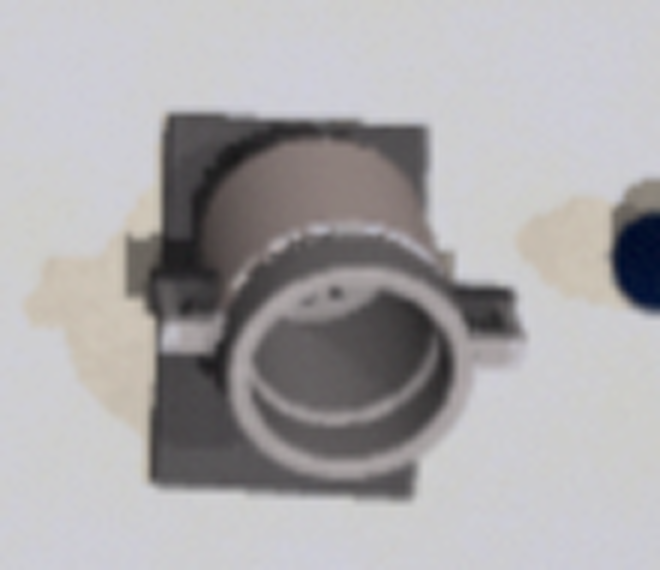

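The crop shows the collar ring centred near crop (350,370), so full image (403,242), with the clips at left (190,300) and right (490,320). The tool always points down, so I'll pinch the rim at the stand's +y side, where the wall is vertical. First I need to fit the rim.

```bash
python3 - <<'E'
from h import *
p=cv2.imread("pics/top0.png");d=np.load("pics/top0.npy");P=cloud("top",d)
e=[ray("top",(345+a/6,180+b/6),6) for a,b in((170,117),(153,483),(427,127),(412,495))]
for i in(0,2):
    v=e[i]-e[i+1];print("edge",np.round(e[i]),np.round(e[i+1]),"yaw",np.degrees(np.arctan2(v[1],v[0])))
# rim ring: bright pixels in the annulus around the ellipse
g=cv2.cvtColor(p,cv2.COLOR_BGR2GRAY)
best=None
yaw0=np.radians(-3)
S=P[215:262,375:430].reshape(-1,3);S=S[(S[:,2]>120)&(S[:,2]<190)]
rng=np.random.default_rng(0)
for _ in range(4000):
    a=S[rng.choice(len(S),3,False)];n=np.cross(a[1]-a[0],a[2]-a[0]);n/=np.linalg.norm(n)+1e-9;n*=np.sign(n[2])
    if abs(n[2]-.866)>.08 or n[0]>0:continue
    k=np.abs((S-a[0])@n)<4
    if best is None or k.sum()>best.sum():best=k
Q=S[best];c=Q.mean(0);n=np.linalg.svd(Q-c)[2][2];n*=np.sign(n[2]);print("plane n",n,len(Q),"lean dir yaw",np.degrees(np.arctan2(-n[1],-n[0])),"tilt",np.degrees(np.arccos(n[2])))
u=np.cross([0,1,0],n);u/=np.linalg.norm(u);w=np.cross(n,u)
xy=np.c_[(Q-c)@u,(Q-c)@w].astype(np.float32)
(cx,cy),r=cv2.minEnclosingCircle(xy)
h=cv2.convexHull(xy)[:,0];A=np.c_[2*h,np.ones(len(h))];s=np.linalg.lstsq(A,(h**2).sum(1),rcond=None)[0]
print("rim centre enc",c+cx*u+cy*w,r,"lsq",c+s[0]*u+s[1]*w,np.sqrt(s[2]+s[0]**2+s[1]**2))
# ray-based: outer ellipse of rim in crop -> extreme pixels
C=ray("top",(345+350/6,180+370/6),156);print("ray centre at z156",C)
for X in ([C[0],C[1],156],): print(proj("top",np.array(X)),proj("scene",np.array(X)))
E
python3 - <<'E'
import cv2
p=cv2.imread("pics/scene0.png")[125:210,215:300]
cv2.imwrite("pics/crop2.png",cv2.resize(p,None,fx=7,fy=7,interpolation=cv2.INTER_CUBIC))
E
```

```text
edge [ 650. -220.    6.] [ 484. -209.    6.] yaw -3.6941758365011683
edge [ 645. -338.    6.] [ 477. -327.    6.] yaw -3.7454993260327885
plane n [-0.50365993  0.02689124  0.86348337] 399 lean dir yaw -3.0562153666588263 tilt 30.290025092351065
rim centre enc [ 536.94615274 -270.78462954  156.59200099] 50.925411224365234 lsq [ 536.37791684 -269.76076144  156.22866945] 49.57696434714062
ray centre at z156 [ 537.50818816 -270.37080607  156.        ]
[403.33333333 241.66666667] [246.99278686 141.71847266]
```

View pics/crop2.png

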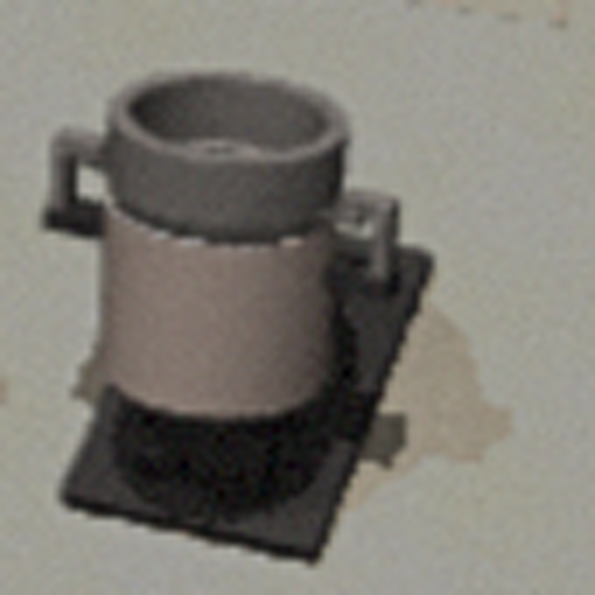

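Four estimates agree: rim centre is about (537, -270, 156), the stand is yawed -3.6° and tilted 30°. The side crop shows both clips over the ears. Now I'll work out the approach.

```bash
cat >> h.py <<'E'
from scipy.spatial.transform import Rotation as Ro
C=np.array([536.7,-270.3,156.3]);a=np.radians(-3.6)
xh=np.array([np.cos(a),np.sin(a),0]);ys=np.array([-np.sin(a),np.cos(a),0]);ez=np.array([0,0,1.])
zc=.866*ez-.5*xh;xc=.866*xh+.5*ez
def grip(phi,up=0,dz=0):   # TCP for pinch at rim angle phi; up along cup axis, dz vertical; azimuth of tool y
    f=np.radians(phi);n=np.cos(f)*ys+np.sin(f)*xc
    return C+45.5*n+up*zc+(dz-2)*ez,np.degrees(np.arctan2(-n[1],-n[0]))
def state():
    s=robot.sense();R=Ro.from_quat(np.roll(s["orientation"],-1)).as_matrix()
    return s,R
def to(X,az=None):
    s,R=state();dlt=R.T@(np.array(X)-s["position"])
    ay=np.degrees(np.arctan2(R[1,1],R[0,1]))
    t=None if az is None else -((az-ay+180)%360-180)
    print("shift mm",np.round(dlt,1),"turn",t,"| t",s["time"],"pos",np.round(s["position"],1),"az",round(ay,1),"F",np.round(s["force"],1),"M",np.round(s["wrist_torque"],2),"op",round(s["opening"],1),"ff",round(s["finger_force"],1),"q",np.round(s["qpos"],2))
E
python3 - <<'E'
from h import *
for f in(-17,0,17):print(f,grip(f))
X,az=grip(-17,dz=70);to(X,az)
E
```

```text
-17 (array([ 527.93454314, -226.15062731,  147.64854372]), np.float64(-78.7704740729863))
0 (array([ 539.55696864, -224.88978386,  154.3       ]), np.float64(-93.60000000000001))
17 (array([ 550.92972225, -227.59736135,  160.95145628]), np.float64(-108.42952592701371))
shift mm [-574.2 -642.5    5.9] turn 144.8939953468354 | t 0.1 pos [262.9 593.8 222.4] az 66.1 F [ 0.1  0.  -0.4] M [-0.01  0.04 -0.01] op 88.3 ff 0.0 q [-1.22  0.54 -0.    1.54  0.    1.07 -0.07]
```

```bash
A='python3 -m inch'
python3 -m inch '[{"xyz":[-0.026,-0.029,0],"turn":0,"hand":1},{"xyz":[-0.026,-0.029,0],"turn":0,"hand":1},{"xyz":[-0.026,-0.029,0],"turn":0,"hand":1},{"xyz":[-0.026,-0.029,0],"turn":0,"hand":1},{"xyz":[-0.026,-0.029,0],"turn":0,"hand":1}]'
python3 -m inch '[{"xyz":[-0.026,-0.029,0],"turn":0,"hand":1},{"xyz":[-0.026,-0.029,0],"turn":0,"hand":1},{"xyz":[-0.026,-0.029,0],"turn":0,"hand":1},{"xyz":[-0.026,-0.029,0],"turn":0,"hand":1},{"xyz":[-0.026,-0.029,0],"turn":0,"hand":1}]'
python3 -m inch '[{"xyz":[-0.026,-0.029,0],"turn":0,"hand":1},{"xyz":[-0.026,-0.029,0],"turn":0,"hand":1},{"xyz":[-0.026,-0.029,0],"turn":0,"hand":1},{"xyz":[-0.026,-0.029,0],"turn":0,"hand":1},{"xyz":[-0.026,-0.029,0],"turn":0,"hand":1}]'
python3 - <<'E'
from h import *
X,az=grip(-17,dz=70);to(X,az)
E
```

```text
time: 0.52
position: [323.4, 407.1, 222.9]
orientation: [-0.0, 0.207, 0.978, -0.0]
force: [1.5, 0.4, 0.5]
opening: 88.0
finger_force: 0.0
time: 0.93
position: [383.5, 222.0, 223.1]
orientation: [-0.0, 0.207, 0.978, -0.0]
force: [0.3, -1.1, 0.8]
opening: 88.2
finger_force: 0.0
time: 1.35
position: [443.6, 36.8, 223.2]
orientation: [0.0, 0.207, 0.978, 0.0]
force: [1.0, -0.4, 0.1]
opening: 88.4
finger_force: 0.0
shift mm [-183.5 -206.4    5.6] turn 144.90181469331608 | t 1.35 pos [443.6  36.8 223.2] az 66.1 F [ 1.  -0.4  0.1] M [ 0.   -0.05  0.03] op 88.4 ff 0.0 q [-0.43  0.18  0.28  2.07 -0.06  0.9   1.04]
```

```bash
python3 -m inch '[{"xyz":[-0.0262,-0.0295,0],"turn":0,"hand":1},{"xyz":[-0.0262,-0.0295,0],"turn":0,"hand":1},{"xyz":[-0.0262,-0.0295,0],"turn":0,"hand":1},{"xyz":[-0.0262,-0.0295,0],"turn":0,"hand":1},{"xyz":[-0.0262,-0.0295,0],"turn":0,"hand":1}]' >/dev/null
python3 -m inch '[{"xyz":[-0.0262,-0.0295,0],"turn":0,"hand":1},{"xyz":[-0.0262,-0.0295,0],"turn":7,"hand":1},{"xyz":[0,0,0],"turn":7,"hand":1},{"xyz":[0,0,0],"turn":7,"hand":1},{"xyz":[0,0,0],"turn":7,"hand":1}]' >/dev/null
python3 -m inch '[{"xyz":[0,0,0],"turn":7,"hand":1},{"xyz":[0,0,0],"turn":7,"hand":1},{"xyz":[0,0,0],"turn":7,"hand":1},{"xyz":[0,0,0],"turn":7,"hand":1},{"xyz":[0,0,0],"turn":7,"hand":1}]' >/dev/null
python3 -m inch '[{"xyz":[0,0,0],"turn":7,"hand":1},{"xyz":[0,0,0],"turn":7,"hand":1},{"xyz":[0,0,0],"turn":7,"hand":1},{"xyz":[0,0,0],"turn":7,"hand":1},{"xyz":[0,0,0],"turn":7,"hand":1}]' >/dev/null
python3 -m inch '[{"xyz":[0,0,0],"turn":7,"hand":1},{"xyz":[0,0,0],"turn":7,"hand":1},{"xyz":[0,0,0],"turn":7,"hand":1},{"xyz":[0,0,0],"turn":7,"hand":1},{"xyz":[0,0,0],"turn":7,"hand":1}]'
python3 - <<'E'
from h import *
X,az=grip(-17);to(X,az)
E
```

```text
time: 3.43
position: [527.6, -224.0, 222.9]
orientation: [-0.0, 0.98, 0.198, -0.0]
force: [0.0, -0.3, 0.8]
opening: 88.3
finger_force: 0.0
shift mm [-0.5  2.1 75.3] turn 11.562928006412847 | t 3.4333 pos [ 527.6 -224.   222.9] az -67.2 F [ 0.  -0.3  0.8] M [ 0.02  0.16 -0.03] op 88.3 ff 0.0 q [-0.35  0.57  0.96  1.79 -0.53  1.07 -0.37]
```

```bash
python3 -m inch '[{"xyz":[0,0.002,0.01],"turn":5.8,"hand":1},{"xyz":[0,0,0.018],"turn":5.8,"hand":1},{"xyz":[0,0,0.018],"turn":0,"hand":1},{"xyz":[0,0,0.014],"turn":0,"hand":1},{"xyz":[0,0,0.01],"turn":0,"hand":1}]'
python3 - <<'E'
from h import *
X,az=grip(-17);to(X,az)
p,d=robot.get_image("top");cv2.imwrite("pics/top1.png",cv2.resize(cv2.convertScaleAbs(p[170:290,330:470,::-1],alpha=1.5),None,fx=5,fy=5,interpolation=cv2.INTER_CUBIC))
E
```

```text
time: 3.85
position: [527.9, -225.6, 151.5]
orientation: [-0.0, 0.995, 0.101, -0.001]
force: [-0.6, 0.0, 0.6]
opening: 88.3
finger_force: 0.0
shift mm [-0.1  0.6  3.9] turn 0.3458312559343142 | t 3.85 pos [ 527.9 -225.6  151.5] az -78.4 F [-0.6  0.   0.6] M [-0.06  0.17  0.01] op 88.3 ff 0.0 q [-0.32  0.68  0.93  1.84 -0.66  0.96 -0.47]
```

View pics/top1.png

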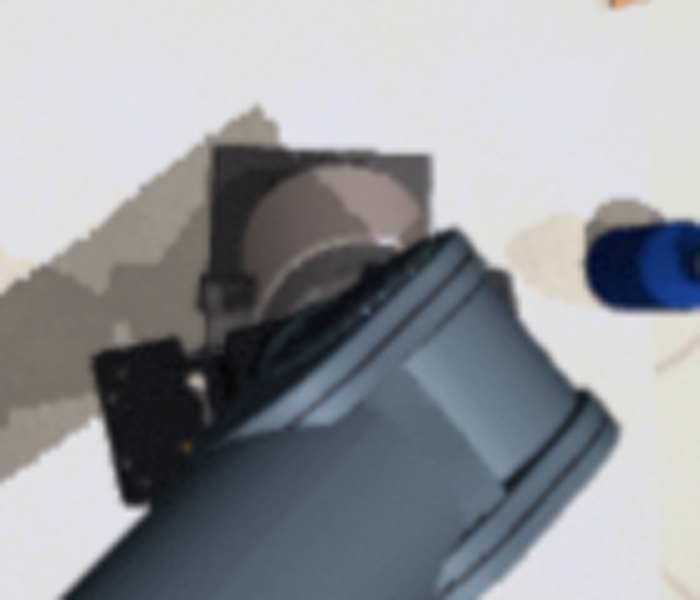

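The wrist hides the rim from above, but nothing has touched (forces near zero). I'll go down the last 4 mm and close.

```bash
python3 -m inch '[{"xyz":[0,0,0.004],"turn":0,"hand":1},{"xyz":[0,0,0],"turn":0,"hand":-1},{"xyz":[0,0,0],"turn":0,"hand":-1},{"xyz":[0,0,0],"turn":0,"hand":-1},{"xyz":[0,0,0],"turn":0,"hand":-1}]' 20
python3 -m inch '[{"xyz":[0,0,0],"turn":0,"hand":-1},{"xyz":[0,0,0],"turn":0,"hand":-1},{"xyz":[0,0,0],"turn":0,"hand":-1}]'
python3 - <<'E'
from h import *
X,az=grip(-17);to(X,az)
E
```

```text
time: 4.32
position: [529.0, -226.4, 149.9]
orientation: [0.0, 0.995, 0.1, 0.001]
force: [0.5, 0.2, 0.3]
opening: 63.8
finger_force: 0.0
time: 4.57
position: [528.7, -226.2, 149.4]
orientation: [0.0, 0.995, 0.1, 0.0]
force: [0.6, -0.1, -0.8]
opening: 43.4
finger_force: 0.0
shift mm [-0.7 -0.2  1.8] turn 0.29662806624500604 | t 4.5667 pos [ 528.7 -226.2  149.4] az -78.5 F [ 0.6 -0.1 -0.8] M [-0.03  0.15 -0.01] op 43.4 ff 0.0 q [-0.32  0.68  0.92  1.84 -0.66  0.96 -0.47]
```

```bash
python3 -m inch '[{"xyz":[0,0,0.0015],"turn":0,"hand":-1},{"xyz":[0,0,0],"turn":0,"hand":-1},{"xyz":[0,0,0],"turn":0,"hand":-1},{"xyz":[0,0,0],"turn":0,"hand":-1},{"xyz":[0,0,0],"turn":0,"hand":-1}]' 20
python3 -m inch '[{"xyz":[0,0,0],"turn":0,"hand":-1},{"xyz":[0,0,0],"turn":0,"hand":-1},{"xyz":[0,0,0],"turn":0,"hand":-1}]' 45
python3 - <<'E'
from h import *
X,az=grip(-17);to(X,az)
R=None
P0,a0=grip(-17)
for f in range(-17,18,4):
    P,az=grip(f);Q,az2=grip(f+4);y=np.radians(az);ty=np.array([np.cos(y),np.sin(y),0]);tz=-ez;tx=np.cross(ty,tz)
    v=Q-P;print(f,np.round([v@tx,v@ty,v@tz],2),round(-(az2-az),2))
E
```

```text
time: 4.98
position: [528.6, -226.2, 147.7]
orientation: [0.0, 0.995, 0.1, 0.0]
force: [0.4, 1.4, -0.8]
opening: 9.9
finger_force: 0.0
time: 5.23
position: [528.6, -226.2, 147.7]
orientation: [0.0, 0.995, 0.1, -0.0]
force: [0.2, 0.1, 0.1]
opening: 0.5
finger_force: 0.0
shift mm [-0.6 -0.2  0.1] turn 0.29575395592416953 | t 5.2333 pos [ 528.6 -226.2  147.7] az -78.5 F [0.2 0.1 0.1] M [-0.02  0.17 -0.06] op 0.5 ff 0.0 q [-0.32  0.69  0.92  1.84 -0.67  0.96 -0.47]
-17 [ 2.78 -0.11 -1.53] 3.52
-13 [ 2.77 -0.06 -1.56] 3.5
-9 [ 2.76 -0.01 -1.58] 3.48
-5 [ 2.75  0.04 -1.59] 3.47
-1 [ 2.75  0.1  -1.59] 3.46
3 [ 2.75  0.15 -1.58] 3.47
7 [ 2.75  0.21 -1.57] 3.49
11 [ 2.76  0.26 -1.55] 3.51
15 [ 2.77  0.31 -1.52] 3.54
```

The fingers closed on nothing, so I'll look.

```bash
python3 - <<'E'
from h import *
p,d=robot.get_image("scene")
X=robot.sense()["position"];print(proj("scene",X),proj("scene",X+[0,0,-17]),proj("scene",C))
cv2.imwrite("pics/s1.png",cv2.resize(p[90:210,190:330,::-1],None,fx=5.5,fy=5,interpolation=cv2.INTER_CUBIC))
E
```

```text
[262.79079147 143.46574274] [263.36820834 147.13777752] [247.07935063 141.44338244]
```

View pics/s1.png

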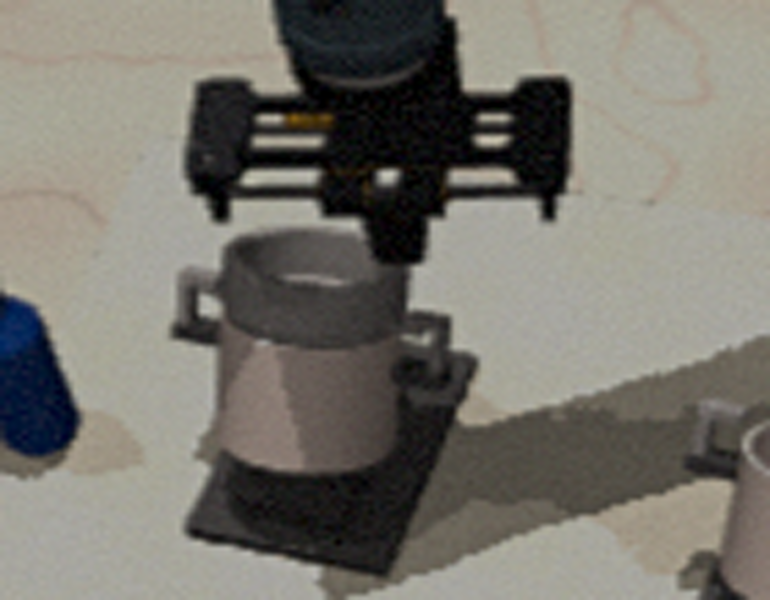

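The closed fingertips end at crop (395,262), image (262,142), about 5 px above where they should be. They're over the rim rather than astride it. I'll check with depth.

```bash
python3 - <<'E'
from h import *
p,d=robot.get_image("scene");P=cloud("scene",d)
for v in range(128,152,2): print(v,[np.round(P[v,u]).astype(int).tolist() for u in (250,258,262,265)])
# collar check
for u,v in((247,131),(240,145),(255,148),(232,140)):print(u,v,np.round(P[v,u]))
E
```

```text
128 [[564, -242, 252], [555, -223, 246], [558, -210, 253], [557, -202, 252]]
130 [[563, -243, 243], [532, -233, 210], [559, -210, 245], [556, -203, 243]]
132 [[565, -243, 237], [538, -231, 209], [557, -212, 234], [556, -204, 235]]
134 [[384, -324, 0], [539, -232, 201], [535, -221, 199], [536, -212, 201]]
136 [[497, -276, 133], [540, -233, 193], [533, -223, 187], [537, -213, 194]]
138 [[501, -275, 128], [543, -232, 187], [536, -223, 182], [536, -214, 183]]
140 [[504, -275, 123], [542, -234, 177], [537, -224, 174], [533, -216, 170]]
142 [[509, -274, 119], [511, -248, 128], [536, -225, 164], [537, -216, 167]]
144 [[512, -274, 114], [514, -247, 123], [540, -224, 160], [419, -262, 5]]
146 [[519, -272, 113], [556, -231, 168], [546, -223, 158], [424, -261, 1]]
148 [[575, -248, 178], [557, -231, 161], [547, -224, 149], [430, -260, -2]]
150 [[575, -249, 169], [564, -230, 160], [550, -223, 145], [442, -257, 3]]
247 131 [ 374. -337.    2.]
240 145 [ 521. -303.  113.]
255 148 [ 567. -236.  172.]
232 140 [ 548. -311.  166.]
```

```bash
python3 - <<'E'
from h import *
d=np.load("pics/scene0.npy");P=cloud("scene",d)
T=np.array([262.9,593.8,222.4]);c,s=np.cos(np.radians(66.1)),np.sin(np.radians(66.1))
for k in(-52,52):print(proj("scene",T+[k*c,k*s,-17]))
g=P[60:112,535:625].reshape(-1,3);g=g[(np.linalg.norm(g[:,:2]-T[:2],axis=1)<100)&(g[:,2]>100)]
print(np.percentile(g[:,2],[0,1,3,5,10,20]))
h=g[g[:,2]<np.percentile(g[:,2],8)];print(np.round(h[::6]))
E
```

```text
[539.21671994  96.03209355]
[574.2390777  111.04619201]
[236.09498386 244.55245126 254.64207256 263.38899309 281.95455192
 316.88935881]
[[247. 540. 276.]
 [251. 538. 271.]
 [248. 538. 265.]
 [250. 537. 262.]
 [237. 557. 254.]
 [250. 548. 261.]
 [249. 547. 256.]
 [248. 549. 252.]
 [254. 546. 253.]
 [250. 549. 246.]
 [248. 547. 236.]
 [288. 639. 272.]
 [293. 638. 274.]
 [293. 635. 269.]
 [291. 630. 262.]
 [297. 642. 271.]
 [294. 638. 263.]
 [292. 633. 256.]
 [287. 632. 247.]
 [296. 642. 258.]
 [297. 639. 254.]
 [291. 641. 245.]
 [296. 640. 246.]]
```

Depth shows the fingertips at about z=163, 31 mm higher than the reading implies. The start picture shows the same offset, so the z reading is biased relative to the cameras. I'll half-open and descend about 30 mm, watching the force.

```bash
python3 -m inch '[{"xyz":[0,0,0],"turn":0,"hand":0},{"xyz":[0,0,0],"turn":0,"hand":0},{"xyz":[0,0,0],"turn":0,"hand":0},{"xyz":[0,0,0],"turn":0,"hand":0},{"xyz":[0,0,0],"turn":0,"hand":0}]' 20
python3 -m inch '[{"xyz":[0,0,0],"turn":0,"hand":0},{"xyz":[0,0,0.005],"turn":0,"hand":0},{"xyz":[0,0,0.005],"turn":0,"hand":0},{"xyz":[0,0,0.005],"turn":0,"hand":0}]'
python3 -m inch '[{"xyz":[0,0,0.005],"turn":0,"hand":0},{"xyz":[0,0,0.004],"turn":0,"hand":0},{"xyz":[0,0,0],"turn":0,"hand":0}]'
python3 - <<'E'
from h import *
X,az=grip(-17,dz=-30);to(X,az)
p,d=robot.get_image("scene");P=cloud("scene",d)
cv2.imwrite("pics/s2.png",cv2.resize(p[100:200,200:320,::-1],None,fx=6,fy=6,interpolation=cv2.INTER_CUBIC))
E
```

```text
time: 5.75
position: [528.6, -226.2, 147.7]
orientation: [-0.0, 0.995, 0.1, 0.0]
force: [1.2, -0.5, -0.5]
opening: 31.7
finger_force: 0.0
time: 6.08
position: [528.5, -226.1, 132.1]
orientation: [-0.0, 0.995, 0.1, -0.0]
force: [0.3, 0.6, -0.2]
opening: 43.9
finger_force: 0.0
time: 6.33
position: [528.0, -225.9, 122.7]
orientation: [-0.0, 0.995, 0.1, -0.001]
force: [-0.4, 0.1, 0.4]
opening: 44.3
finger_force: 0.0
shift mm [-0.1  0.3  5. ] turn 0.2909956982559265 | t 6.3333 pos [ 528.  -225.9  122.7] az -78.5 F [-0.4  0.1  0.4] M [ 0.    0.14 -0.01] op 44.3 ff 0.0 q [-0.29  0.72  0.89  1.86 -0.7   0.92 -0.44]
```

View pics/s2.png

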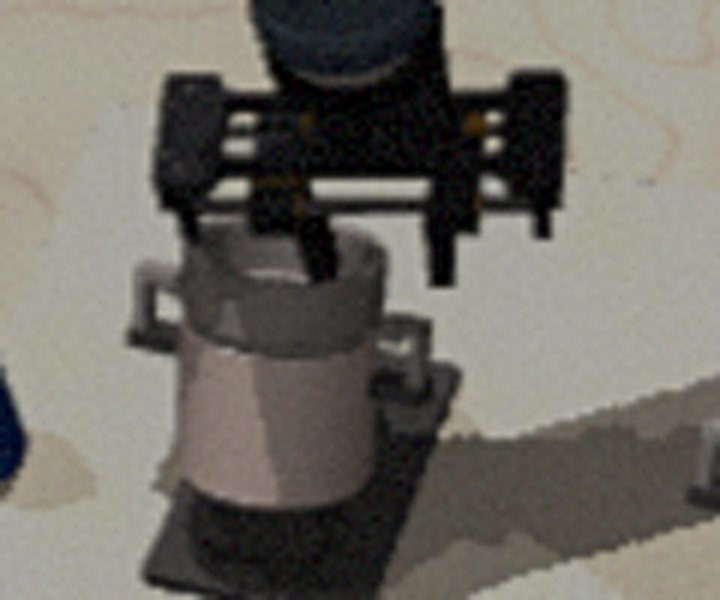

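The inner finger is now inside the mouth (crop (320,275)) and the outer finger outside ((442,283)), with the wall between them. I'll go down 5 mm and grip.

```bash
python3 -m inch '[{"xyz":[0,0,0.005],"turn":0.3,"hand":0},{"xyz":[0,0,0],"turn":0,"hand":-1},{"xyz":[0,0,0],"turn":0,"hand":-1},{"xyz":[0,0,0],"turn":0,"hand":-1},{"xyz":[0,0,0],"turn":0,"hand":-1}]' 20
python3 -m inch '[{"xyz":[0,0,0],"turn":0,"hand":-1},{"xyz":[0,0,0],"turn":0,"hand":-1},{"xyz":[0,0,0],"turn":0,"hand":-1}]' 50
python3 - <<'E'
from h import *
X,az=grip(-17,dz=-30);to(X,az)
E
```

```text
time: 6.8
position: [528.7, -226.3, 118.9]
orientation: [0.0, 0.995, 0.098, 0.0]
force: [-0.7, 0.1, 0.4]
opening: 19.5
finger_force: 0.0
time: 7.05
position: [529.7, -227.2, 119.3]
orientation: [0.001, 0.995, 0.098, 0.001]
force: [4.1, -3.1, -0.5]
opening: 9.5
finger_force: 46.4
shift mm [-1.5 -1.4  1.7] turn 0.02339746224049577 | t 7.05 pos [ 529.7 -227.2  119.3] az -78.7 F [ 4.1 -3.1 -0.5] M [-1.04 -0.59  0.23] op 9.5 ff 46.4 q [-0.29  0.72  0.88  1.86 -0.71  0.91 -0.44]
```

Gripped: 9.5 mm opening, 46 N. Twisting about the cup axis.

```bash
python3 -m inch '[{"xyz":[0.0028,-0.0001,-0.0015],"turn":3.5,"hand":-1},{"xyz":[0.0028,-0.0001,-0.0016],"turn":3.5,"hand":-1},{"xyz":[0.0028,0,-0.0016],"turn":3.5,"hand":-1}]' 55
python3 -m inch '[{"xyz":[0.0028,0,-0.0016],"turn":3.5,"hand":-1},{"xyz":[0.0028,0.0001,-0.0016],"turn":3.5,"hand":-1},{"xyz":[0,0,0],"turn":0,"hand":-1}]'
python3 - <<'E'
from h import *
X,az=grip(3,dz=-30);to(X,az)
E
```

```text
time: 7.3
position: [535.9, -223.9, 123.4]
orientation: [-0.001, 1.0, 0.005, -0.001]
force: [-4.6, 2.5, 4.0]
opening: 9.0
finger_force: 53.2
time: 7.55
position: [542.7, -223.5, 126.5]
orientation: [-0.001, 0.998, -0.055, -0.0]
force: [-0.4, 3.4, 1.6]
opening: 8.8
finger_force: 54.9
shift mm [-0.9  1.7  1. ] turn -0.12961577417672743 | t 7.55 pos [ 542.7 -223.5  126.5] az -96.3 F [-0.4  3.4  1.6] M [0.82 0.06 0.1 ] op 8.8 ff 54.9 q [-0.33  0.77  0.96  1.82 -0.76  0.97 -0.72]
```

```bash
python3 -m inch '[{"xyz":[0.0028,0.0001,-0.0016],"turn":3.5,"hand":-1},{"xyz":[0.0028,0.0002,-0.0016],"turn":3.5,"hand":-1},{"xyz":[0.0028,0.0003,-0.0016],"turn":3.5,"hand":-1},{"xyz":[0.0028,0.0003,-0.0015],"turn":3.5,"hand":-1},{"xyz":[0,0,0],"turn":0,"hand":-1}]'
python3 - <<'E'
from h import *
X,az=grip(19,dz=-30);to(X,az)
p,d=robot.get_image("scene");cv2.imwrite("pics/s3.png",cv2.resize(p[110:200,210:310,::-1],None,fx=6,fy=6,interpolation=cv2.INTER_CUBIC))
E
```

```text
time: 7.97
position: [554.4, -225.1, 133.0]
orientation: [-0.003, 0.985, -0.175, -0.0]
force: [0.2, 7.5, 5.9]
opening: 9.1
finger_force: 55.6
shift mm [-0.9  3.7  1.2] turn 0.03774958153690022 | t 7.9667 pos [ 554.4 -225.1  133. ] az -110.2 F [0.2 7.5 5.9] M [ 2.01 -0.18  0.46] op 9.1 ff 55.6 q [-0.36  0.81  1.02  1.79 -0.81  1.03 -0.94]
```

View pics/s3.png

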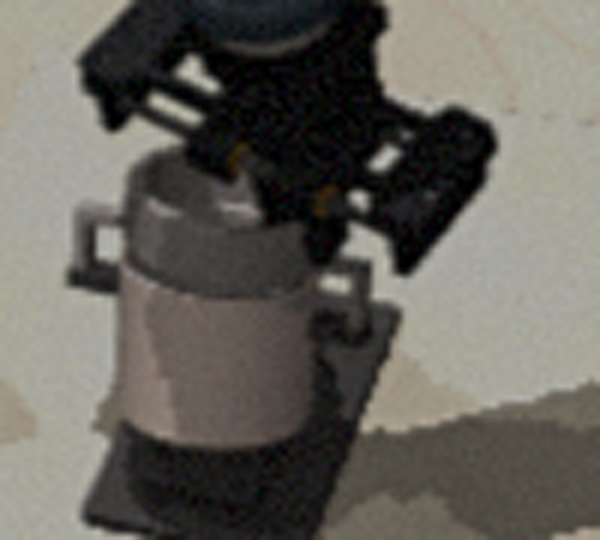

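About 36° turned with low forces; the picture shows the gripper swung round with the basket's collar. The pads are now 9° off the wall, so I'll ease the grip, slide back along the rim to the stand's y side and re-pinch flat.

```bash
python3 -m inch '[{"xyz":[0,0,-0.001],"turn":0,"hand":-0.6},{"xyz":[0,0,0],"turn":0,"hand":-0.6},{"xyz":[0,0,0],"turn":0,"hand":-0.6}]' 20
python3 - <<'E'
from h import *
X,az=grip(0,dz=-30);to(X,az)
for f,g in((19,14),(14,9),(9,4),(4,0)):
    P,az=grip(f);Q,az2=grip(g);y=np.radians(az);ty=np.array([np.cos(y),np.sin(y),0]);tz=-ez;tx=np.cross(ty,tz)
    v=Q-P;print(f,np.round([v@tx,v@ty,v@tz],2),round(-(az2-az),2))
E
```

```text
time: 8.27
position: [552.7, -228.6, 133.9]
orientation: [0.0, 0.984, -0.176, -0.0]
force: [0.2, -0.5, -0.5]
opening: 17.5
finger_force: 0.0
shift mm [-13.6   1.    9.6] turn -16.681821438213177 | t 8.2667 pos [ 552.7 -228.6  133.9] az -110.3 F [ 0.2 -0.5 -0.5] M [-0.01  0.1   0.03] op 17.5 ff 0.0 q [-0.35  0.81  1.02  1.79 -0.8   1.02 -0.94]
19 [-3.48 -0.14  1.9 ] -4.42
14 [-3.46 -0.06  1.94] -4.37
9 [-3.44  0.02  1.97] -4.34
4 [-2.75  0.06  1.59] -3.47
```

```bash
python3 -m inch '[{"xyz":[-0.0035,-0.0001,0.0019],"turn":-4.4,"hand":-0.6},{"xyz":[-0.0035,-0.0001,0.002],"turn":-4.4,"hand":-0.6},{"xyz":[-0.0034,0,0.002],"turn":-4.4,"hand":-0.6},{"xyz":[-0.0027,0.0001,0.0022],"turn":-3.5,"hand":-0.6},{"xyz":[0,0,0],"turn":0,"hand":-0.6}]'
python3 - <<'E'
from h import *
X,az=grip(0,dz=-30);to(X,az)
E
python3 -m inch '[{"xyz":[0,0,0],"turn":0,"hand":-1},{"xyz":[0,0,0],"turn":0,"hand":-1},{"xyz":[0,0,0],"turn":0,"hand":-1}]' 55
python3 - <<'E'
from h import *
X,az=grip(0,dz=-30);to(X,az);to(X+10*zc)
E
```

```text
time: 8.68
position: [539.5, -225.2, 125.6]
orientation: [-0.0, 1.0, -0.031, -0.0]
force: [-0.2, -0.3, -0.8]
opening: 17.7
finger_force: 0.0
shift mm [ 0.  -0.4  1.3] turn 0.0945321342883858 | t 8.6833 pos [ 539.5 -225.2  125.6] az -93.5 F [-0.2 -0.3 -0.8] M [-0.04  0.11 -0.06] op 17.7 ff 0.0 q [-0.33  0.76  0.95  1.83 -0.75  0.96 -0.67]
time: 8.93
position: [540.1, -225.7, 125.9]
orientation: [0.001, 0.999, -0.032, -0.0]
force: [-1.9, -1.4, 0.1]
opening: 8.1
finger_force: 52.1
shift mm [-0.6 -0.8  1.6] turn -0.09223995633089999 | t 8.9333 pos [ 540.1 -225.7  125.9] az -93.7 F [-1.9 -1.4  0.1] M [-0.26  0.56 -0.12] op 8.1 ff 52.1 q [-0.33  0.76  0.95  1.83 -0.75  0.96 -0.68]
shift mm [-5.6 -0.7 -7.1] turn None | t 8.9333 pos [ 540.1 -225.7  125.9] az -93.7 F [-1.9 -1.4  0.1] M [-0.26  0.56 -0.12] op 8.1 ff 52.1 q [-0.33  0.76  0.95  1.83 -0.75  0.96 -0.68]
```

```bash
python3 -m inch '[{"xyz":[-0.0015,0,-0.0026],"turn":0,"hand":-1},{"xyz":[-0.0015,0,-0.0026],"turn":0,"hand":-1},{"xyz":[0,0,0],"turn":0,"hand":-1}]'
python3 -m inch '[{"xyz":[-0.002,0,-0.0035],"turn":0,"hand":-1},{"xyz":[0,0,0],"turn":0,"hand":-1}]'
python3 - <<'E'
from h import *
X,az=grip(0,dz=-30);to(X+90*zc,az)
E
```

```text
time: 9.18
position: [537.6, -224.6, 131.4]
orientation: [-0.0, 1.0, -0.031, 0.0]
force: [-0.3, -0.9, -2.5]
opening: 8.1
finger_force: 53.0
time: 9.35
position: [535.5, -224.6, 135.0]
orientation: [-0.0, 1.0, -0.031, 0.0]
force: [0.3, 0.7, -2.3]
opening: 8.1
finger_force: 53.0
shift mm [-40.9   0.  -67.2] turn 0.01512193090547953 | t 9.35 pos [ 535.5 -224.6  135. ] az -93.6 F [ 0.3  0.7 -2.3] M [0.08 0.13 0.04] op 8.1 ff 53.0 q [-0.34  0.74  0.96  1.84 -0.74  0.97 -0.68]
```

The force is just the basket's weight (2.3 N), so it's free. Drawing it out along the axis.

```bash
python3 -m inch '[{"xyz":[-0.005,0,-0.0085],"turn":0,"hand":-1},{"xyz":[-0.005,0,-0.0085],"turn":0,"hand":-1},{"xyz":[-0.005,0,-0.0085],"turn":0,"hand":-1},{"xyz":[-0.005,0,-0.0085],"turn":0,"hand":-1}]' | grep -A1 force
python3 -m inch '[{"xyz":[-0.005,0,-0.0085],"turn":0,"hand":-1},{"xyz":[-0.005,0,-0.0085],"turn":0,"hand":-1},{"xyz":[-0.005,0,-0.0085],"turn":0,"hand":-1},{"xyz":[-0.005,0,-0.0085],"turn":0,"hand":-1},{"xyz":[-0.003,0,-0.008],"turn":0,"hand":-1}]'
python3 -m inch '[{"xyz":[0,0,-0.02],"turn":0,"hand":-1},{"xyz":[0,0,-0.02],"turn":0,"hand":-1},{"xyz":[0,0,-0.02],"turn":0,"hand":-1},{"xyz":[0,0,0],"turn":0,"hand":-1}]'
python3 - <<'E'
from h import *
to([500,100,280],-93.6)
p,d=robot.get_image("scene");cv2.imwrite("pics/s4.png",cv2.resize(p[70:210,190:350,::-1],None,fx=4,fy=4,interpolation=cv2.INTER_CUBIC))
E
```

```text
force: [-0.8, 0.3, -1.9]
opening: 8.6
finger_force: 53.0
time: 10.1
position: [491.9, -221.9, 211.5]
orientation: [-0.0, 1.0, -0.031, 0.0]
force: [-0.1, 0.1, -1.0]
opening: 8.0
finger_force: 53.0
time: 10.43
position: [494.1, -223.4, 274.2]
orientation: [0.001, 1.0, -0.031, 0.003]
force: [1.0, -0.3, -1.3]
opening: 8.4
finger_force: 53.4
shift mm [ -14.4 -323.1   -6.5] turn 0.0008327108647847581 | t 10.4333 pos [ 494.1 -223.4  274.2] az -93.6 F [ 1.  -0.3 -1.3] M [0.08 0.08 0.03] op 8.4 ff 53.4 q [-0.5   0.52  1.17  1.82 -0.53  1.16 -0.79]
```

View pics/s4.png

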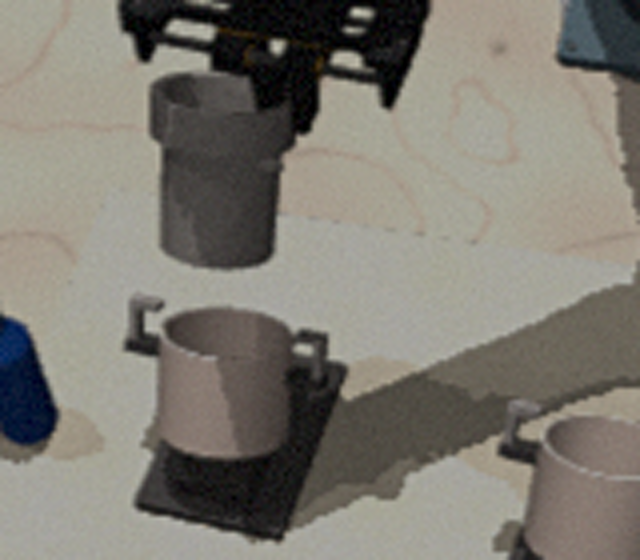

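The basket is clear of the cup, hanging below the gripper and still tilted. Next I'll turn the tool toward a comfortable heading (joint 3 is near its limit) and carry the basket to the slab.

```bash
python3 -m inch '[{"xyz":[0,0,-0.005],"turn":-4,"hand":-1},{"xyz":[0,0,-0.005],"turn":-5,"hand":-1},{"xyz":[0,0,-0.005],"turn":-6,"hand":-1},{"xyz":[0,0,-0.005],"turn":-6,"hand":-1},{"xyz":[0,0,0],"turn":-6,"hand":-1}]' | grep -A1 force
python3 -m inch '[{"xyz":[0,0,0],"turn":-6,"hand":-1},{"xyz":[0,0,0],"turn":-6,"hand":-1},{"xyz":[0,0,0],"turn":-6,"hand":-1},{"xyz":[0,0,0],"turn":-6,"hand":-1},{"xyz":[0,0,0],"turn":-6,"hand":-1}]' | grep -A1 force
python3 -m inch '[{"xyz":[0,0,0],"turn":-4,"hand":-1},{"xyz":[0,0,0],"turn":-2.6,"hand":-1},{"xyz":[0,0,0],"turn":0,"hand":-1}]'
python3 - <<'E'
from h import *
to([532,212,293],-30)
E
```

```text
force: [0.3, -1.0, -1.9]
opening: 8.0
finger_force: 53.4
force: [-0.1, -0.7, -2.7]
opening: 8.1
finger_force: 53.4
time: 11.57
position: [491.9, -221.5, 289.3]
orientation: [-0.001, 0.866, 0.501, -0.001]
force: [-0.8, 0.3, -2.2]
opening: 8.0
finger_force: 53.4
shift mm [ 395.8 -181.2   -3.3] turn 0.1198389722489992 | t 11.5667 pos [ 491.9 -221.5  289.3] az -29.9 F [-0.8  0.3 -2.2] M [-0.08  0.24 -0.06] op 8.0 ff 53.4 q [-0.35  0.38  0.9   1.79 -0.32  1.13  0.13]
```

```bash
python3 -m inch '[{"xyz":[0.008,-0.004,0],"turn":0,"hand":-1},{"xyz":[0.016,-0.007,0],"turn":0,"hand":-1},{"xyz":[0.024,-0.011,0],"turn":0,"hand":-1},{"xyz":[0.024,-0.011,0],"turn":0,"hand":-1},{"xyz":[0.024,-0.011,0],"turn":0,"hand":-1}]' | grep -A1 force
python3 -m inch '[{"xyz":[0.024,-0.011,0],"turn":0,"hand":-1},{"xyz":[0.024,-0.011,0],"turn":0,"hand":-1},{"xyz":[0.024,-0.011,0],"turn":0,"hand":-1},{"xyz":[0.024,-0.011,0],"turn":0,"hand":-1},{"xyz":[0.024,-0.011,0],"turn":0,"hand":-1}]' | grep -A1 force
python3 -m inch '[{"xyz":[0.024,-0.011,0],"turn":0,"hand":-1},{"xyz":[0.024,-0.011,0],"turn":0,"hand":-1},{"xyz":[0.024,-0.011,0],"turn":0,"hand":-1},{"xyz":[0.024,-0.011,0],"turn":0,"hand":-1},{"xyz":[0.024,-0.011,0],"turn":0,"hand":-1}]' | grep -A1 force
python3 -m inch '[{"xyz":[0.024,-0.011,0],"turn":0,"hand":-1},{"xyz":[0.024,-0.011,0],"turn":0,"hand":-1},{"xyz":[0.012,-0.005,0],"turn":0,"hand":-1},{"xyz":[0,0,0],"turn":0,"hand":-1}]'
python3 - <<'E'
from h import *
to([532,212,293],-30)
p,d=robot.get_image("scene");np.save("pics/s5.npy",d);cv2.imwrite("pics/s5raw.png",p[:,:,::-1]);cv2.imwrite("pics/s5.png",cv2.resize(p[60:260,330:490,::-1],None,fx=3,fy=3,interpolation=cv2.INTER_CUBIC))
E
```

```text
force: [0.2, 0.2, -1.8]
opening: 8.1
finger_force: 53.4
force: [1.2, 1.0, -2.0]
opening: 8.1
finger_force: 53.4
force: [0.2, 0.6, -2.0]
opening: 8.2
finger_force: 53.4
time: 13.15
position: [532.8, 215.8, 289.5]
orientation: [-0.0, 0.865, 0.502, -0.0]
force: [-0.0, -0.1, -1.9]
opening: 8.3
finger_force: 53.3
shift mm [-3.7  1.2 -3.5] turn 0.3060555431834473 | t 13.15 pos [532.8 215.8 289.5] az -29.7 F [-0.  -0.1 -1.9] M [-0.06  0.24  0.  ] op 8.3 ff 53.3 q [-1.05  0.42  0.79  1.7  -0.33  1.15 -0.68]
```

View pics/s5.png

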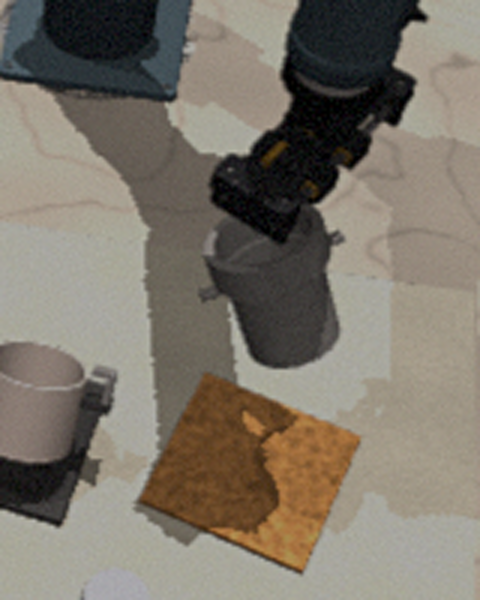

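The basket hangs above the slab (rim at crop (265,245), foot at (300,355)), still tilted about the pinch axis. I'll measure the tilt with a cylinder fit to the depth points.

```bash
cat > fit.py <<'E'
from h import *
from scipy.optimize import least_squares
def fit(P,lo,hi,ax0,F0,L=(8,72)):
    # body cylinder radius ~40.8; axis ax0, foot F0
    Q=P.reshape(-1,3)
    for _ in range(4):
        w=(Q-F0)@ax0;r=np.linalg.norm(Q-F0-np.outer(w,ax0),axis=1)
        k=(w>L[0])&(w<L[1])&(abs(r-40.8)<hi);S=Q[k]
        def f(x):
            a=ax0+[x[0],x[1],0];a=a/np.linalg.norm(a);c=F0+[x[2],x[3],0];v=S-c;ww=v@a
            return np.linalg.norm(v-np.outer(ww,a),axis=1)-(40+ww*1.5/80)
        s=least_squares(f,np.zeros(4),loss="soft_l1").x
        ax0=ax0+[s[0],s[1],0];ax0=ax0/np.linalg.norm(ax0);F0=F0+[s[2],s[3],0];hi=max(6,hi*.6)
    return ax0,F0,len(S),np.std(f(np.zeros(4)))
E
python3 - <<'E'
from fit import *
s,R=state();tx,ty=R[:,0],R[:,1];T=s["position"]
for lab,n in(("scene",None),):
    d=np.load("pics/s5.npy");P=cloud("scene",d)
    a0=.866*ez-.5*tx;F0=T+45.5*ty+33*ez-112*a0
    a,F,N,sd=fit(P,0,25,a0,F0);print(N,sd,"axis",a,"tilt",np.degrees(np.arccos(a[2])),"in tool",R.T@a)
    # lowest basket points via depth: bottom height
    w=(P.reshape(-1,3)-F)@a;r=np.linalg.norm(P.reshape(-1,3)-F-np.outer(w,a),axis=1)
    k=(abs(r-40.5)<4)&(w>-40)&(w<130);h,e=np.histogram(w[k],np.arange(-30,130,4));print([(int(x),int(c)) for x,c in zip(e,h)])
    print("F",F)
    k=(abs(r-50)<2.5)&(w>60)&(w<130);h,e=np.histogram(w[k],np.arange(60,130,3));print([(int(x),int(c)) for x,c in zip(e,h)])
E
```

```text
739 1.687414018395088 axis [-0.21262996 -0.41837158  0.88303665] tilt 27.989129276929013 in tool [-0.46996283  0.02363798 -0.88236964]
[(-30, 0), (-26, 0), (-22, 0), (-18, 0), (-14, 0), (-10, 0), (-6, 7), (-2, 38), (2, 32), (6, 41), (10, 35), (14, 46), (18, 31), (22, 46), (26, 41), (30, 38), (34, 49), (38, 33), (42, 49), (46, 35), (50, 43), (54, 59), (58, 48), (62, 62), (66, 63), (70, 52), (74, 44), (78, 23), (82, 20), (86, 29), (90, 16), (94, 23), (98, 22), (102, 21), (106, 66), (110, 8), (114, 0), (118, 0), (122, 0)]
F [595.62063039 237.88930564 225.68208074]
[(60, 0), (63, 0), (66, 0), (69, 0), (72, 1), (75, 4), (78, 23), (81, 26), (84, 33), (87, 28), (90, 38), (93, 30), (96, 29), (99, 26), (102, 38), (105, 49), (108, 30), (111, 7), (114, 0), (117, 0), (120, 0), (123, 0), (126, 0)]
```

Tilt is 28°, purely about the pinch axis (1.4° off otherwise). The low foot edge is at about (578,208,205), so rocking upright about it puts the foot centre at about (598,243), the slab centre. Lowering now.

```bash
python3 -m inch '[{"xyz":[0,0,0.008],"turn":0,"hand":-1},{"xyz":[0,0,0.018],"turn":0,"hand":-1},{"xyz":[0,0,0.024],"turn":0,"hand":-1},{"xyz":[0,0,0.024],"turn":0,"hand":-1},{"xyz":[0,0,0.024],"turn":0,"hand":-1}]' | grep -A1 force
python3 -m inch '[{"xyz":[0,0,0.024],"turn":0,"hand":-1},{"xyz":[0,0,0.024],"turn":0,"hand":-1},{"xyz":[0,0,0.02],"turn":0,"hand":-1},{"xyz":[0,0,0.012],"turn":0,"hand":-1},{"xyz":[0,0,0.005],"turn":0,"hand":-1}]' 
python3 -m inch '[{"xyz":[0,0,0.002],"turn":0,"hand":-1},{"xyz":[0,0,0.002],"turn":0,"hand":-1},{"xyz":[0,0,0],"turn":0,"hand":-1}]' 
python3 - <<'E'
import numpy as np
h=102;a=np.radians(np.arange(28,-1,-4));x=40*np.cos(a)-h*np.sin(a);z=40*np.sin(a)+h*np.cos(a)
print(np.round(np.diff(x),1),np.round(-np.diff(z),1))
E
```

```text
force: [-0.6, -0.1, -1.4]
opening: 8.1
finger_force: 53.4
time: 14.03
position: [532.7, 209.4, 105.8]
orientation: [0.0, 0.867, 0.499, -0.002]
force: [0.3, 0.5, -2.0]
opening: 8.1
finger_force: 53.4
time: 14.28
position: [534.4, 211.4, 104.3]
orientation: [0.0, 0.866, 0.5, 0.001]
force: [-0.2, -0.4, -2.1]
opening: 8.0
finger_force: 53.4
[7.6 7.6 7.6 7.6 7.5 7.4 7.2] [-0.6 -0.1  0.5  1.   1.5  2.   2.5]
```

```bash
python3 -m inch '[{"xyz":[0,0,0.003],"turn":0,"hand":-1},{"xyz":[0,0,0.002],"turn":0,"hand":-1},{"xyz":[0,0,0],"turn":0,"hand":-1}]' |egrep 'pos|^force'
python3 -m inch '[{"xyz":[0,0,0.002],"turn":0,"hand":-1},{"xyz":[0,0,0],"turn":0,"hand":-1}]' |egrep 'pos|^force'
python3 -m inch '[{"xyz":[0,0,0.002],"turn":0,"hand":-1},{"xyz":[0,0,0],"turn":0,"hand":-1}]'|egrep 'pos|^force' 
```

```text
position: [533.7, 211.7, 98.6]
force: [-0.5, 0.2, -1.7]
position: [533.7, 211.6, 96.4]
force: [0.4, 0.5, -1.9]
position: [533.4, 212.2, 95.3]
force: [-4.7, 0.3, 9.5]
```

Contact. Easing the grip and rocking it upright about the edge.

```bash
python3 -m inch '[{"xyz":[0.0038,0,-0.0006],"turn":0,"hand":-1},{"xyz":[0.0038,0,-0.0003],"turn":0,"hand":-1}]' 18 |egrep 'pos|force|open'
python3 -m inch '[{"xyz":[0.0038,0,0],"turn":0,"hand":-1},{"xyz":[0.0038,0,0],"turn":0,"hand":-1},{"xyz":[0,0,0],"turn":0,"hand":-1}]' |egrep 'pos|force|open'
python3 - <<'E'
from fit import *
s,R=state();tx,ty=R[:,0],R[:,1];T=s["position"]
p,d=robot.get_image("scene");P=cloud("scene",d)
t=np.radians(20);a0=np.cos(t)*ez-np.sin(t)*tx
a,F,N,sd=fit(P,0,20,a0,T+45.5*ty+33*ez-112*a0);print(N,sd,"in tool",np.degrees(R.T@a),"F at z10",F+a*(10-F[2]),F)
E
```

```text
position: [537.3, 218.4, 96.5]
force: [-5.5, 0.8, 11.9]
opening: 9.3
finger_force: 17.6
position: [541.7, 226.6, 96.9]
force: [-5.3, 0.7, 13.4]
opening: 8.7
finger_force: 18.2
550 1.764821930324719 in tool [-18.74219366   1.2542333  -54.12913657] F at z10 [600.91407665 240.90624535  10.82434919] [598.79290339 236.53999911  24.70434754]
```

Tilt is down to 19°, as planned. Continuing.

```bash
python3 -m inch '[{"xyz":[0.0038,0,0],"turn":0,"hand":-1},{"xyz":[0.0038,0,0.0003],"turn":0,"hand":-1},{"xyz":[0.0038,0,0.0005],"turn":0,"hand":-1},{"xyz":[0.0038,0,0.0006],"turn":0,"hand":-1},{"xyz":[0,0,0],"turn":0,"hand":-1}]' |egrep 'pos|force|open'
python3 -m inch '[{"xyz":[0.0038,0,0.0008],"turn":0,"hand":-1},{"xyz":[0.0038,0,0.0008],"turn":0,"hand":-1},{"xyz":[0.0038,0,0.001],"turn":0,"hand":-1},{"xyz":[0,0,0],"turn":0,"hand":-1}]' |egrep 'pos|force|open'
python3 - <<'E'
from fit import *
s,R=state();tx,ty=R[:,0],R[:,1];T=s["position"]
p,d=robot.get_image("scene");P=cloud("scene",d)
t=np.radians(6);a0=np.cos(t)*ez-np.sin(t)*tx
a,F,N,sd=fit(P,0,20,a0,T+45.5*ty+33*ez-112*a0);print(N,sd,"in tool",np.degrees(R.T@a),"F at z10",F+a*(10-F[2]),F)
E
```

```text
position: [549.8, 241.0, 95.9]
force: [-4.8, 3.8, 13.8]
opening: 8.4
finger_force: 18.5
position: [555.7, 251.6, 93.4]
force: [-4.7, 5.0, 15.1]
opening: 8.3
finger_force: 18.5
513 1.371066742455358 in tool [ -4.7070615    0.53737021 -57.09957229] F at z10 [600.99675991 239.62593778  10.0198228 ] [600.81965087 239.21349733  15.09180455]
```

```bash
python3 -m inch '[{"xyz":[0.0032,0,0.001],"turn":0,"hand":-1},{"xyz":[0.003,0,0.001],"turn":0,"hand":-1},{"xyz":[0.0025,0,0.001],"turn":0,"hand":-1},{"xyz":[0,0,0],"turn":0,"hand":-1}]' |egrep 'pos|force|open'
cat > chk.py <<'E'
from fit import *
s,R=state();tx,ty=R[:,0],R[:,1];T=s["position"]
p,d=robot.get_image("scene");P=cloud("scene",d)
a,F,N,sd=fit(P,0,20,ez.copy(),np.array([601,240,10.]));print(N,sd,"axis in tool deg",np.degrees(R.T@a),"F",F,"t",s["time"],T,s["force"],s["wrist_torque"])
E
python3 chk.py
```

```text
position: [560.5, 259.4, 90.8]
force: [-3.6, 5.7, 15.6]
opening: 8.6
finger_force: 18.5
487 1.3832653948092921 axis in tool deg [  0.06377314  -0.42840234 -57.29414241] F [601.91208262 239.01795815  10.        ] t 16.4667 [560.49542475 259.39695481  90.78377159] [-3.62929806  5.71108657 15.56966474] [ 0.92018754  0.97637486 -0.13100848]
```

Upright (within 0.5°) at the slab centre. I'll relieve the press, release and retreat straight up.

```bash
python3 -m inch '[{"xyz":[0,0,-0.001],"turn":0,"hand":-1},{"xyz":[0,0,-0.0005],"turn":0,"hand":-1},{"xyz":[0,0,0],"turn":0,"hand":-1}]' 8 |egrep 'pos|force|open'
python3 -m inch '[{"xyz":[0,0,0],"turn":0,"hand":-0.6},{"xyz":[0,0,0],"turn":0,"hand":-0.5},{"xyz":[0,0,0],"turn":0,"hand":-0.5},{"xyz":[0,0,0],"turn":0,"hand":-0.5}]' |egrep 'pos|force|open'
python3 -m inch '[{"xyz":[0,0,-0.003],"turn":0,"hand":-0.5},{"xyz":[0,0,-0.006],"turn":0,"hand":-0.5},{"xyz":[0,0,-0.01],"turn":0,"hand":-0.5},{"xyz":[0,0,-0.015],"turn":0,"hand":-0.5}]' |egrep 'pos|force|open'
python3 -m inch '[{"xyz":[0,0,-0.025],"turn":0,"hand":-0.5},{"xyz":[0,0,-0.03],"turn":0,"hand":-0.5},{"xyz":[0,0,-0.03],"turn":0,"hand":-0.5},{"xyz":[0,0,0],"turn":0,"hand":-0.5}]' |egrep 'pos|force|open'
cat >> chk.py <<'E'
cv2.imwrite("pics/end.png",cv2.resize(p[60:300,140:460,::-1],None,fx=2.4,fy=2.4))
E
python3 chk.py
```

```text
position: [559.8, 257.6, 91.3]
force: [-1.3, 3.4, 6.2]
opening: 8.5
finger_force: 8.5
position: [559.0, 254.8, 89.7]
force: [0.4, -0.2, -0.3]
opening: 22.4
finger_force: 0.0
position: [558.4, 255.0, 124.1]
force: [0.2, 0.0, -0.1]
opening: 21.8
finger_force: 0.0
position: [562.6, 255.8, 215.8]
force: [0.2, 0.5, -0.1]
opening: 21.8
finger_force: 0.0
555 1.3890693382083719 axis in tool deg [  0.49597289   1.65035589 -57.26985845] F [601.21309946 239.41614174  10.        ] t 17.7667 [562.64934611 255.82582555 215.75983739] [ 0.18794551  0.50462133 -0.12163737] [-0.06147133  0.04397454 -0.03126689]
```

View pics/end.png

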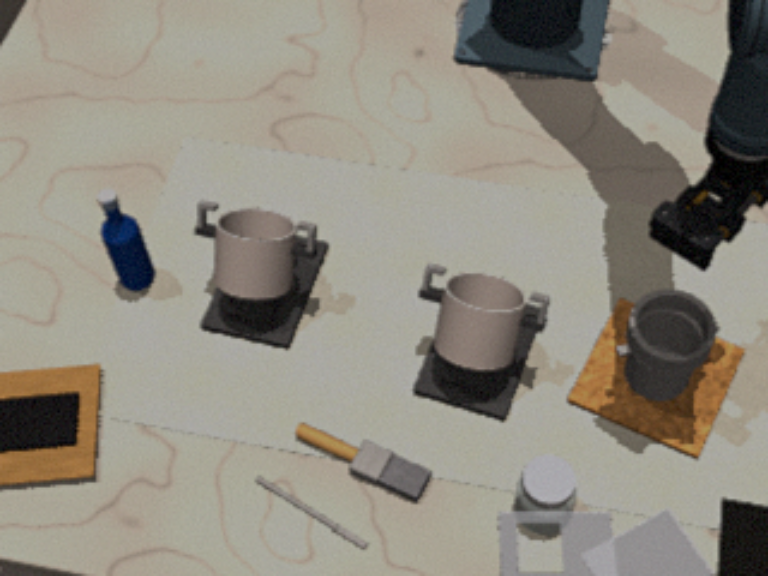

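The basket stands upright on the slab (at (670,345) in the picture), the gripper is clear, and the jar, spray bottle and brush haven't moved.

```bash
python3 -c "
from workcell import robot
print(robot.sign_off())"
```

```text
the job is handed in; nothing more can be done
None
```

Job handed in at about 18 s: the basket was twisted free of the clips, drawn out of the cup and set down in the grip, upright at the centre of the cork slab; the jar, spray bottle and brush look unmoved in the final picture.

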